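Close one parts tray and draw out another

ROBOT

A 7-joint arm with a two-finger parallel gripper is mounted at the origin on a cart in front of the work surface, level with it; the furniture and walls round the work are solid. World frame = base frame: x ahead of the robot, y to its left, z up, the work surface at z = 0. Lengths are in mm, angles in rad, forces in N, time in s.
With the tool pointing down it reaches from about 400 to 900 mm from the base axis. Payload 5.6 kg.
Tool frame: the origin (TCP) lies midway between the tips of the shut fingers; the grasp point (between the pads) lies 19 mm behind it; z points along the fingers, y is the line along which they close (so a half turn about z gives the same grasp; the last joint's range is limited). The gripper opens to 92 mm and grips with 3 to 60 N. Pads are 20 mm wide; open, the fingers measure 128 mm over their backs; the gripper's body (75 mm by 189 mm) begins 69 mm behind the grasp point.
Start: joints at [1.241, 0.468, -0.012, 1.603, 0.006, 1.071, -0.056], TCP at [183.833, -623.47, 214.592] pointing down, gripper open.
Joint ranges: [-2.53, 2.53], [-0.31, 2.02], [-1.57, 1.55], [0.28, 2.44], [-1.29, 4.43], [0.15, 1.84], [-2.92, 2.92]. Speed limits (rad/s): [2.57, 2.57, 3.14, 3.14, 3.14, 3.14, 3.14].

INTERFACE

Orientations are given as a rotation vector (axis times angle).
In Python, from cell import robot, grip, kin, viewer gives the robot as it stands. Calls block until the motion is done:
- robot.movep(position, orientation): joint-space move of the TCP to a pose.
- robot.servo_line(position, feed=150, rotation=None): straight line of the TCP; rotation=None keeps the orientation; feed is the mean speed in mm/s.
- robot.goto_joints(angles): joint-space move.
- grip(opening, newtons=None): opening from 0.0 (shut) to 1.0 (fully open); newtons is the grip in N (None keeps the last); returns when the fingers have stopped.
- robot.hold(seconds).
- kin.ik(position, orientation): joint angles nearest the present ones, or None.
- robot.observe(): the state.
- viewer.read_camera(name): name is "side" or "top"; returns the picture (384x512x3 uint8, red, green, blue); there is no depth.
- viewer.camera_info(name): a dict with "camera_matrix" (3x3 intrinsics, pixels), "R" (3x3) and "t" (3): a world point X has camera coordinates R X + t. Camera axes: x right, y down, z forward; pixel columns grow to the right and rows downward; lengths in mm; the calibration is good to about 2 mm. A picture is of the moment at which its call begins. camera_info takes no time and is no camera call.
A pose or a line that the arm cannot do raises robot.IKError and nothing moves.
- robot.job_done(): hands the job in; it is judged then, once.
Trained networks look in the newest picture that a camera, given by its name, has taken for a name from the list of things; names that differ only in an ending like _2 or _b are one class to them, and where a whole thing is asked for, a point or a joint stands for the part that bears it (a point fixed in the world has none). Each returns a list of dicts, best first, with "confidence" (0 to 1); they miss things now and then, are a little off and sometimes report something else, mostly with a low value. They report only what shows in the picture. A call takes as long as a camera call.
- viewer.silhouettes(name, camera): "mask" (384x512 bool, what is visible of it).
- viewer.pinpoint(name, camera): "at" ([x, y, z] in mm, in the coordinates of the camera as it stood for that picture, good to about 4 mm: a listed point, or the origin of a listed thing).
The state is a dict: "t": time; "joints": joint angles; "joint_velocities": joint speeds; "joint_torque": joint torques, N m; "tcp_pos": TCP position; "tcp_rot": TCP orientation; "contact_force": force on the tool from outside, world axes, zero at the start; "wrist_torque": the same for the moment, N m; "grip_width": opening from 0.0 (shut) to 1.0 (fully open); "grip_force": force on a finger pad.
Only numpy, scipy, OpenCV 4.12 (cv2) and the standard library are available. Lean on these libraries where they do the work, as an engineer would, in place of code of your own. Each camera call takes 0.05 s, during which the arm holds its last target. There are 200 camera calls.

TASK

The waxing is done and the bolts are next: push the tray with the wax tin fully home, then hook a fingertip behind the lip of the tray with the two bolts and draw it out along its rail all the way to its stop. Leave the third tray closed and the things on the bench where they lie; use the fingertips only, pinching no lip and lifting nothing out of the trays.

Things in the scene. Friction and masses are not known exactly. Their poses are not given: they have to be found in the camera images.
- tin_tray (a joint): Slide of the tray that holds the wax tin, in m: 0 = fully home at the inner stop, grows as the tray comes out towards the robot, 0.11 = at the outer stop. Stiff: needs about 3 N to move and stays where it is left. Starts 60 to 90 mm out.
- tin_tray_lip (a point): Upright blue lip (92 mm wide, 4 mm thick, 8 mm rolled top edge) at the robot end of the tray with the wax tin. Origin: middle of its top edge, 62 mm above the bench. x axis: level, into the tray, away from the robot (the tray is drawn along -x); z up. Behind it (+x) an empty finger bay, clear 4 to 58 mm behind the origin, 86 mm wide, floor 12 mm above the bench, closed by a divider. Moves with the tray.
- tin_tray_face (a point): Front face (robot side) of the tray with the wax tin: blue sheet 92 mm wide, 42 mm high, with a brass card frame, back to back with the lip, which stands 8 mm higher (its origin is 6 mm behind this surface). Origin: middle of the front surface, 33 mm above the bench; x axis level, into the tray (pushing along it closes the tray), z up. Moves with the tray.
- tin_tray_in (a point): Middle of the compartment floor of the tray with the wax tin, 12 mm above the bench; compartment 116 mm (x, along the rail) by 86 mm (y), its side walls 42 mm and the divider to the finger bay 36 mm high above the bench. Moves with the tray.
- tin_unit: Fixed dark steel runner, 106 mm wide, 184 mm long, 34 mm high, for the blue tray with the wax tin; three alike stand side by side in any order, each slightly turned. Origin: on the bench below the middle of the closed tray; x axis along the rail away from the robot, z up. The closed tray's front surface lies 98 mm towards the robot from here.
- bolt_tray (a joint): Slide of the tray that holds the two bolts, in m: 0 = fully home at the inner stop, grows as the tray comes out towards the robot, 0.11 = at the outer stop. Stiff: needs about 3 N to move and stays where it is left. Starts within 6 mm of home.
- bolt_tray_lip (a point): Upright blue lip (92 mm wide, 4 mm thick, 8 mm rolled top edge) at the robot end of the tray with the two bolts. Origin: middle of its top edge, 62 mm above the bench. x axis: level, into the tray, away from the robot (the tray is drawn along -x); z up. Behind it (+x) an empty finger bay, clear 4 to 58 mm behind the origin, 86 mm wide, floor 12 mm above the bench, closed by a divider. Moves with the tray.
- bolt_tray_face (a point): Front face (robot side) of the tray with the two bolts: blue sheet 92 mm wide, 42 mm high, with a brass card frame, back to back with the lip, which stands 8 mm higher (its origin is 6 mm behind this surface). Origin: middle of the front surface, 33 mm above the bench; x axis level, into the tray (pushing along it closes the tray), z up. Moves with the tray.
- bolt_tray_in (a point): Middle of the compartment floor of the tray with the two bolts, 12 mm above the bench; compartment 116 mm (x, along the rail) by 86 mm (y), its side walls 42 mm and the divider to the finger bay 36 mm high above the bench. Moves with the tray.
- bolt_unit: Fixed dark steel runner, 106 mm wide, 184 mm long, 34 mm high, for the blue tray with the two bolts; three alike stand side by side in any order, each slightly turned. Origin: on the bench below the middle of the closed tray; x axis along the rail away from the robot, z up. The closed tray's front surface lies 98 mm towards the robot from here.
- tape_tray (a joint): Slide of the tray that holds the tape measure, in m: 0 = fully home at the inner stop, grows as the tray comes out towards the robot, 0.11 = at the outer stop. Stiff: needs about 3 N to move and stays where it is left. Starts within 4 mm of home and is to be left alone.
- tape_tray_lip (a point): Upright blue lip (92 mm wide, 4 mm thick, 8 mm rolled top edge) at the robot end of the tray with the tape measure. Origin: middle of its top edge, 62 mm above the bench. x axis: level, into the tray, away from the robot (the tray is drawn along -x); z up. Behind it (+x) an empty finger bay, clear 4 to 58 mm behind the origin, 86 mm wide, floor 12 mm above the bench, closed by a divider. Moves with the tray.
- tape_tray_in (a point): Middle of the compartment floor of the tray with the tape measure, 12 mm above the bench; compartment 116 mm (x, along the rail) by 86 mm (y), its side walls 42 mm and the divider to the finger bay 36 mm high above the bench. Moves with the tray.
- tape_unit: Fixed dark steel runner, 106 mm wide, 184 mm long, 34 mm high, for the blue tray with the tape measure; three alike stand side by side in any order, each slightly turned. Origin: on the bench below the middle of the closed tray; x axis along the rail away from the robot, z up. The closed tray's front surface lies 98 mm towards the robot from here.
- wax_tin: Round tin with green lid, 67 mm across, 33 mm high, loose in its tray. Origin: centre of its underside.
- bolt_a: Steel bolt, 57x19x22 mm, loose in the bolt tray. Origin: centre of its underside.
- bolt_b: Second steel bolt, the same.
- tape_measure: Yellow and black tape measure, 84x39x64 mm, loose in its tray. Origin: centre of its underside.
- pliers: Bystander: pliers with red handles, 150x62x14 mm, lying on the bench to the left of the trays. Origin: centre of the underside.
- sanding_block: Bystander: brown sanding block, 112x62x29 mm, lying on the bench to the right of the trays. Origin: centre of the underside.
- carpenter_pencil: Bystander: red flat pencil, 145x10x14 mm, lying on the bench on the robot's side of the trays. Origin: centre of the underside.

How it is judged:
By the outcome, as a careful person would: the job done as asked, in the order asked, and still so for the second after the job is handed in, with the robot touching nothing.
It also fails if it takes over 42 s, if anything falls off the work surface, if the arm or the gripper's body presses on something with over 40 N, if the wrist force passes 120 N, or if a joint passes its speed limit or range.

## Working session

There is one attempt and no reset: what is moved stays moved. The work goes in short steps, each a Python script; the robot and the scene stay as the last script left them, time stands still between calls to the robot, and variables do not carry over. Pictures are saved under pics/ and viewed, at most 10 in all, crops included, and the job is handed in when it is done.

```bash
mkdir -p pics; ls; cat > h.py <<'E'
import numpy as np, cv2
from cell import robot, grip, kin, viewer
def pt(name,cam):
    ci=viewer.camera_info(cam);R=np.array(ci["R"]);t=np.array(ci["t"])
    return [(round(d["confidence"],2),np.round(R.T@(np.array(d["at"])-t),1)) for d in viewer.pinpoint(name,cam)[:3]]
E
python3 - <<'E'
from h import *
for c in("top","side"):
    cv2.imwrite(f"pics/{c}0.png",viewer.read_camera(c)[:,:,::-1])
    for n in "tin_tray_lip tin_tray_face tin_unit tin_tray_in bolt_tray_lip bolt_tray_face bolt_unit bolt_tray_in tape_tray_lip tape_unit wax_tin bolt_a carpenter_pencil pliers sanding_block".split():
        print(c,n,pt(n,c))
o=robot.observe();print(o["t"],o["tcp_rot"],o["contact_force"])
E
```

```text
pics
top tin_tray_lip [(0.61, array([495.3,  42.8,  59.8]))]
top tin_tray_face [(0.67, array([488.9,  46.4,  32.9]))]
top tin_unit [(0.81, array([652.7,  24.4,   1.1]))]
top tin_tray_in [(0.94, array([617. ,  30.1,  13.5])), (0.64, array([ 702.7, -173.8,   10.5]))]
top bolt_tray_lip [(0.66, array([ 586. , -190.2,   62. ]))]
top bolt_tray_face [(0.82, array([ 578.3, -184.7,   34.1]))]
top bolt_unit [(0.9, array([ 684.1, -174.2,    1.6]))]
top bolt_tray_in [(0.74, array([ 727.5, -167.1,   10.2])), (0.66, array([ 701.3, -175.5,   11.6]))]
top tape_tray_lip [(0.73, array([615.5, 200.4,  65.6])), (0.46, array([7.104e+02, 2.036e+02, 3.000e-01]))]
top tape_unit [(0.96, array([709.2, 207.6,   0.9])), (0.58, array([ 682. , -175.8,    1.5]))]
top wax_tin [(0.9, array([601.6,  25.9,   8.6])), (0.42, array([ 588.8, -189.3,   59.9]))]
top bolt_a [(0.65, array([ 681. , -174.1,   12.9])), (0.47, array([ 727.2, -166.2,   10.4]))]
top carpenter_pencil [(0.69, array([387.7,  49. ,   4.7]))]
top pliers [(0.91, array([5.943e+02, 3.573e+02, 2.000e-01])), (0.73, array([737.7, 214. ,  10.8]))]
top sanding_
[... 690 characters left out ...]
rray([ 542.6, -331.4,   -4.6]))]
side tape_unit [(0.66, array([707. , 203.7,   0.8])), (0.48, array([ 6.551e+02,  2.280e+01, -3.000e-01])), (0.44, array([735.7, 206.2,  14.8]))]
side wax_tin [(0.89, array([599.5,  29.1,  12.7])), (0.62, array([491. ,  43.5,  31.1]))]
side bolt_a [(0.66, array([ 729.2, -163.3,   17. ])), (0.58, array([ 684.5, -175. ,   14.9]))]
side carpenter_pencil [(0.68, array([387.3,  48.3,  -3. ]))]
side pliers [(0.65, array([591.2, 354. ,  -4.6])), (0.56, array([495.5,  50.9,  57.9])), (0.48, array([599. ,  31.5,  11.8]))]
side sanding_block [(0.69, array([389.5,  48.8,   0.8]))]
1.6 [ 3.10934423e+00  4.48878308e-01 -7.94900092e-05] [-0.40967552  0.09146773  1.10011757]
```

View pics/top0.png

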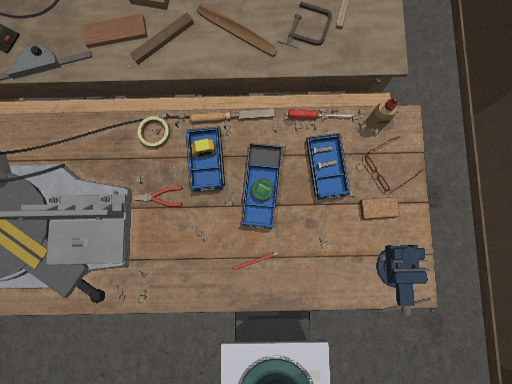

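View pics/side0.png

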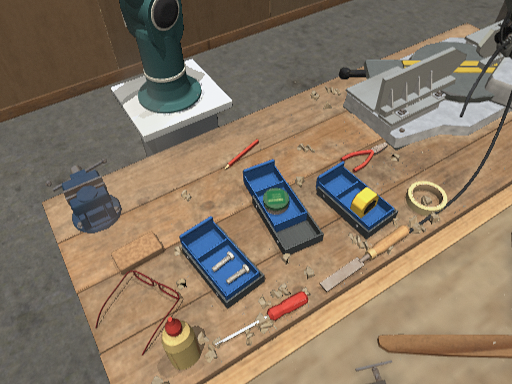

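The top view shows the tape tray at (205,160), the half-open tin tray at (262,187) and the bolt tray at (328,167). The pencil lies at (255,261). A tall vise at (402,275) stands between the arm's start and the trays, so I'll raise the arm before crossing.

```bash
cat >> h.py <<'E'
from scipy.spatial.transform import Rotation as Ro
def down(deg): return (Ro.from_euler('z',deg,degrees=True)*Ro.from_euler('x',180,degrees=True)).as_rotvec()
def ax(deg): a=np.radians(deg); return np.array([np.cos(a),np.sin(a),0])
def st(msg=""):
    o=robot.observe();print(msg,round(o["t"],2),np.round(o["tcp_pos"],1),np.round(o["contact_force"],1));return o
TY,BY=-6.9,6.4
E
python3 - <<'E'
from h import *
robot.servo_line([184,-623,400],feed=250); st()
grip(0.0)
f=np.array([489.2,44,0])
p=f-35*ax(TY)
robot.movep([p[0],p[1],300],down(TY)); st()
cv2.imwrite("pics/side1.png",viewer.read_camera("side")[:,:,::-1])
robot.servo_line([p[0],p[1],100],feed=200);st()
E
```

```text
2.49 [ 183.9 -622.4  398.4] [ 0.3 -0.2 -0.4]
 6.42 [454.8  47.5 300. ] [-0.4  0.3  1.1]
 7.62 [455.2  48.4 100.8] [ 1.  -0.8  0.8]
```

```bash
python3 - <<'E'
from h import *
cv2.imwrite("pics/side2.png",viewer.read_camera("side")[:,:,::-1])
E
```

```text
(no output)
```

View pics/side2.png

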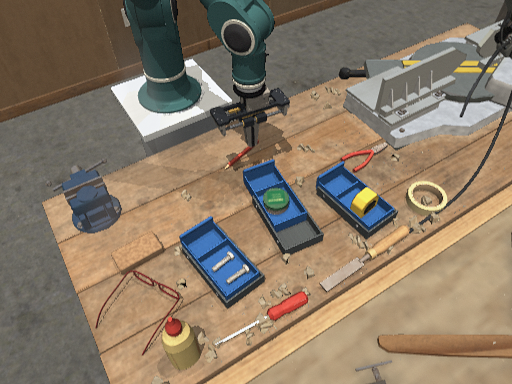

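The shut fingers hang at (252,140), between the pencil and the tin tray's lip. I'll descend and push.

```bash
python3 - <<'E'
from h import *
a=ax(TY); u=np.array([652.5,24.2,0]); f=np.array([489.2,44,0])
z=np.array([0,0,28])
robot.servo_line(f-35*a+z,feed=120); b=st("down")
home=u-(98+10)*a   # expected TCP when home
robot.servo_line(f-14*a+z,feed=80);st("near")
robot.servo_line(home-12*a+z,feed=50);st("pushed")
F0=b["contact_force"]
for d in np.arange(-10,14,2.):
    robot.servo_line(home+d*a+z,feed=30)
    o=st(d)
    if abs((o["contact_force"]-F0)@a)>18: break
E
```

```text
down 8.43 [454.9  48.5  28.4] [ 0.6  0.2 -0.1]
near 8.84 [475.7  45.6  28.2] [-0.5 -0.5 -0.6]
pushed 10.16 [533.7  38.5  28.1] [-0.2 -0.   0.5]
-10.0 10.41 [535.4  38.4  28.1] [-2.  -0.7 -0. ]
-8.0 10.66 [537.5  38.1  28. ] [-1.4  0.  -0.4]
-6.0 10.91 [539.6  37.8  28. ] [-1.8  1.   0.3]
-4.0 11.16 [541.5  37.6  27.9] [-1.4  0.4 -1.5]
-2.0 11.41 [543.5  37.4  28. ] [-1.  -1.1 -1.9]
0.0 11.66 [544.   37.3  27.9] [-5.5  0.6  3.1]
2.0 11.91 [544.1  37.3  27.8] [-10.    0.2   8.3]
4.0 12.16 [544.   37.3  27.6] [-16.    1.3  11.9]
6.0 12.41 [544.1  37.2  27.4] [-20.5   2.   16.7]
```

The tray stopped hard, within 1 mm of the expected home position. Next I'll back off and go above the bolt tray's bay.

```bash
python3 - <<'E'
from h import *
p=np.array(robot.observe()["tcp_pos"])-30*ax(TY); 
robot.servo_line([p[0],p[1],28],feed=80)
robot.servo_line([p[0],p[1],150],feed=180)
q=np.array([584,-188,0])+30*ax(BY)
robot.movep([q[0],q[1],150],down(BY)); st()
for c in("top","side"):
    im=viewer.read_camera(c);cv2.imwrite(f"pics/{c}3.png",im[:,:,::-1])
    for n in "tin_tray_lip tin_tray_face bolt_tray_lip bolt_tray_face bolt_unit bolt_tray_in".split(): print(c,n,pt(n,c))
im=cv2.imread("pics/side3.png")[120:320,140:400];cv2.imwrite("pics/side3c.png",cv2.resize(im,None,fx=3,fy=3))
E
```

```text
14.82 [ 613.4 -182.3  149.4] [0.2 0.6 1. ]
top tin_tray_lip [(0.69, array([ 6.826e+02, -1.744e+02,  3.000e-01])), (0.46, array([388.2,  52.2,   3.2]))]
top tin_tray_face [(0.9, array([554.2,  41.3,  28.3])), (0.31, array([731.9, 218. ,  11.1]))]
top bolt_tray_lip [(0.95, array([ 587.1, -188. ,   58.3]))]
top bolt_tray_face [(0.61, array([ 579.2, -183.5,   32.6])), (0.46, array([710.4, 207.3,  -0.9]))]
top bolt_unit [(0.74, array([ 681.5, -173.9,    2.9])), (0.52, array([557.1,  35.5,  61.2]))]
top bolt_tray_in [(0.67, array([ 702.2, -174.4,   10. ]))]
side tin_tray_lip [(0.64, array([560. ,  43.8,  58.7]))]
side tin_tray_face [(0.95, array([552.9,  35.6,  35.7])), (0.54, array([615.1, 193.9,  66.2]))]
side bolt_tray_lip [(0.89, array([ 583.6, -182.8,   60.8]))]
side bolt_tray_face [(0.86, array([ 575. , -187.8,   30.9]))]
side bolt_unit [(0.92, array([ 674.9, -176.3,    1.5])), (0.46, array([705.2, 203.9,  -2.5]))]
side bolt_tray_in [(0.6, array([ 701.1, -172.3,   14.8]))]
```

View pics/side3c.png

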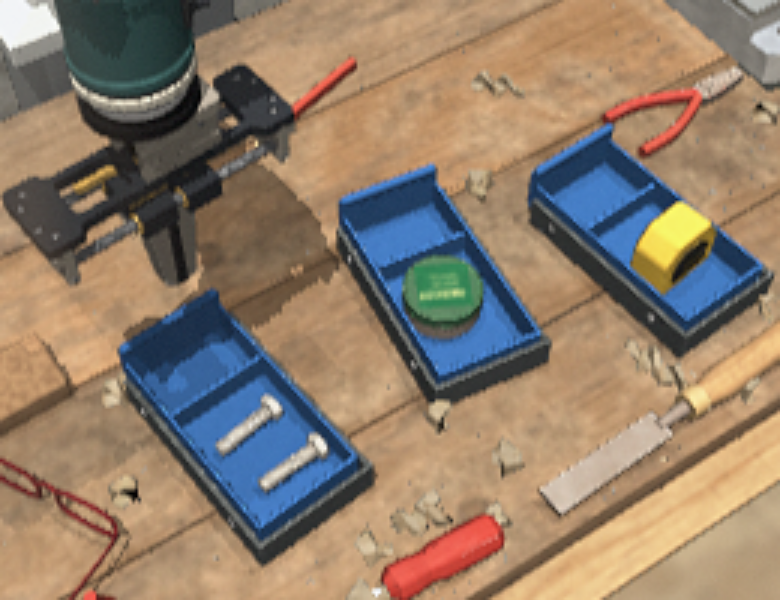

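The tin tray is home, level with the tape tray. The fingertip at about (180,270) in the crop is above the bolt tray's bay. I'll descend and draw it out.

```bash
python3 - <<'E'
from h import *
a=ax(BY); u=np.array([679,-175.5,0]); z=np.array([0,0,28])
b=np.array([585,-186,0])+30*a
robot.servo_line(b+z+[0,0,50],feed=200)
robot.servo_line(b+z,feed=80); s=st("in")
F0=s["contact_force"]
if abs(s["contact_force"][2])>6: raise SystemExit
robot.servo_line(b-10*a+z,feed=60);st("near")
robot.servo_line(u-130*a+z,feed=50);st("part")
robot.servo_line(u-178*a+z,feed=50);st("most")
for d in np.arange(180,212,2.5):
    robot.servo_line(u-d*a+z,feed=30)
    o=st(d)
    if abs((o["contact_force"]-F0)@a)>18: break
E
```

```text
in 16.81 [ 615.1 -182.5   28.1] [-0.8  0.4  0.7]
near 17.12 [ 604.5 -184.2   28.4] [0.4 0.3 0.4]
part 18.38 [ 549.4 -190.3   27.8] [-0.1  0.4  0. ]
most 19.49 [ 501.5 -195.2   27.9] [-0.4  0.6 -0.2]
180.0 19.74 [ 500.3 -195.3   28. ] [0.8 0.1 0.1]
182.5 19.99 [ 497.6 -195.6   28.1] [ 1.5  1.8 -0.6]
185.0 20.24 [ 494.9 -196.    28. ] [1.4 1.7 0.7]
187.5 20.49 [ 492.3 -196.4   28. ] [0.7 1.8 1.2]
190.0 20.74 [ 491.8 -196.4   28.2] [ 6.   1.6 -4.6]
192.5 20.99 [ 491.8 -196.4   28.5] [11.7  2.2 -8.3]
195.0 21.24 [ 491.9 -196.4   28.9] [ 17.2   2.4 -12.9]
```

Outer stop reached as predicted. I'll unhook, lift clear and check.

```bash
python3 - <<'E'
from h import *
p=np.array(robot.observe()["tcp_pos"])+15*ax(BY)
robot.servo_line([p[0],p[1],28],feed=60)
robot.servo_line([p[0],p[1],230],feed=180);st()
for c in("top","side"):
    im=viewer.read_camera(c);cv2.imwrite(f"pics/{c}4.png",im[:,:,::-1])
    for n in "tin_tray_face bolt_tray_lip bolt_tray_face bolt_unit tape_tray_lip".split(): print(c,n,pt(n,c))
E
```

```text
23.02 [ 506.  -194.7  229. ] [-0.3 -0.4 -0.2]
top tin_tray_face [(0.86, array([552.3,  38.6,  30.2]))]
top bolt_tray_lip [(0.85, array([ 483.2, -203.9,   60.5]))]
top bolt_tray_face [(0.91, array([ 471.4, -197.4,   32.3]))]
top bolt_unit [(0.92, array([ 683.8, -175.8,    1.8]))]
top tape_tray_lip [(0.78, array([612.4, 196.2,  61.5])), (0.7, array([ 572.1, -185. ,   12.6]))]
side tin_tray_face [(0.65, array([551.8,  37.3,  36.4]))]
side bolt_tray_lip [(0.78, array([ 475.6, -197.2,   62.7]))]
side bolt_tray_face [(0.76, array([ 467.9, -201.1,   33.4]))]
side bolt_unit [(0.64, array([ 675.6, -176.8,    4.3]))]
side tape_tray_lip [(0.65, array([616. , 197. ,  63.9])), (0.6, array([733.3, 207.9,  13.6]))]
```

View pics/side4.png

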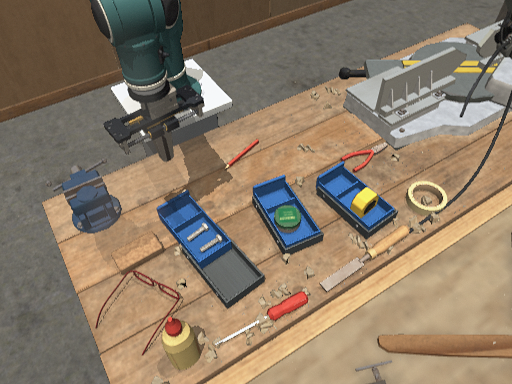

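The bolt tray at (195,230) is fully out with its bolts inside. The tin tray at (287,212) is home, the tape tray and bench items haven't moved, and the fingers are clear.

```bash
python3 -c "
from h import *
print(robot.job_done())"
```

```text
the job is handed in; nothing more can be done
None
```

I pushed the wax-tin tray fully home, then drew the bolt tray out to its stop and handed the job in at about 23 s; the tape tray and the things on the bench were left alone.

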